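# Take the split retaining ring out of a stripping lamp

### The arm

A 6-joint arm with a two-finger parallel gripper is mounted at the origin on the work surface. World frame = base frame: x ahead of the robot, y to its left, z up, the work surface at z = 0. Lengths are in m, angles in rad, forces in N, time in s.
With the tool pointing down it reaches from about 0.225 to 0.725 m from the base axis. Payload 3.1 kg.
Tool frame: the origin (TCP) lies on the centre line of the jaws, within the pads' length; the fingertips stand 19 mm ahead of it and the grasp point (between the pads) is the TCP (ctrl.nose_length is the distance from the TCP to the fingertips, in m); z points along the fingers, y is the line along which they close (so a half turn about z gives the same grasp; the last joint's range is limited). The gripper opens to 85 mm and grips with 20 to 120 N. Pads are 22 mm wide; open, the fingers measure 114 mm over their backs; the gripper's body (76 mm by 85 mm) begins 54 mm behind the grasp point. The pads swing forward as they close: fully open they stand 13 mm farther back than shut.
Start: joints at [-1.38, 0.048, 0.099, 1.622, 0, 1.443], TCP at [0.165, -0.499, 0.25] pointing down, gripper open.
Joint ranges: [-2.91, 2.91], [-0.99, 1.94], [-1.21, 1.42], [-2.12, 2.29], [-1.49, 1.47], [-3.14, 3.14]. Speed limits (rad/s): [2.79, 2.79, 3.14, 3.14, 3.14, 3.14].

### API

Orientations are given as a unit quaternion [x, y, z, w].
In Python, from station import ctrl, viewer gives the robot as it stands.
- The arm moves only by the shell command python3 -m pendant 'ROWS' [FORCE]. ROWS is JSON, one flat list of numbers, 7 for each row, row after row: the turn, a rotation vector about the tool's x, y, z in rad, then the shift along the tool's x, y, z in m, then the closure, from 0 (fully open) to 1 (shut). A call has exactly 8 rows; each row is the pose to reach, as a shift and turn from the pose commanded when the call began, along the tool's axes at that moment; what a row does not reach only later rows make up. A row lasts 1/12 s, in which the tool goes at most 41.7 mm and 7.16 degrees, less where a joint would pass 70% of its speed; a pose out of reach is approached as far as the arm can. A call with a gripper value outside its range is refused whole. The fingers move at their own pace and stop on an object; FORCE is the grip in N (left out, the last holds). Time passes only in rows, so rows that repeat a pose let the fingers close, or fill a call up. It gives the time, the measured TCP pose, the force, the opening and the grip force at its end, in the units of the state.
- ctrl.sense(): the state, without advancing time (a new reading comes with each control period).
- viewer.read_camera(name): name is "scene" or "top"; returns the picture (384x512x3 uint8, red, green, blue); there is no depth.
- viewer.camera_info(name): a dict with "mtx" (3x3 intrinsics, pixels), "xyz" and "attitude" of the camera in the world. Camera axes: x right, y up, looking along -z (the intrinsics and any distortion apply to the point x, -y, -z); pixel columns grow to the right and rows downward; lengths in m; the calibration is good to about 2 mm. A picture is of the moment at which its call begins. camera_info takes no time and is no camera call.
- ctrl.sign_off(): hands the job in; it is judged then, once.
Trained networks look in the newest picture that a camera, given by its name, has taken for a name from the list of things; names that differ only in an ending like _2 or _b are one class to them, and where a whole thing is asked for, a point or a joint stands for the part that bears it (a point fixed in the world has none). Each returns a list of dicts, best first, with "score" (0 to 1); they miss things now and then, are a little off and sometimes report something else, mostly with a low value. They report only what shows in the picture. A call takes as long as a camera call. They do not tell look-alikes from the thing itself.
- viewer.silhouettes(camera, target): "region" (384x512 bool, what is visible of it) and "bbox" ([left, top, right, bottom] in pixels, round what is visible of it).
- viewer.landmark_of(camera, target): "at" ([column, row] in pixels: a listed point, or the origin of a listed thing).
The state is a dict: "clock": time; "joint_positions": joint angles; "dq": joint speeds; "joint_efforts": joint torques, N m; "tcp_pos": TCP position; "tool_rot": TCP orientation; "force": force on the tool from outside, world axes, zero at the start; "torque": the same for the moment, N m; "finger_gap": finger opening in m; "grip_force": force on a finger pad.
Only numpy, scipy, OpenCV 4.12 (cv2) and the standard library are available. Lean on these libraries where they do the work, as an engineer would, in place of code of your own. Each camera call takes 0.05 s, during which the arm holds its last target. There are 200 camera calls.

### The job

Take the hook pick from its rest, put its foot in the lamp's notch under the end of the split ring and lift that end until it snaps up over the sprung brass catch. Hang the pick back upright in its rest and lay the ring gently, flat, in the blue tray. Use a light touch: do not press the pick hard on the lamp or the ring, nor anything on the amber glass; do not drop or fling the ring, and leave the jar, the putty knife and the brass pulley where they are.

Things in the scene. Friction and masses are not known exactly. Their poses are not given: they have to be found in the camera images.
- lamp: Red infrared stripping-lamp head, face up, fixed to the bench: round, 104 mm across, black handle along its +x. Origin: centre of its underside; z up. In the text, angles are counted from lamp +x towards lamp +y. The pick must not press on it, or on the ring, with over 40 N (touch down slowly, near 10 mm/s). Its round bore holds the split ring.
- notch (a point): Point on the notch's floor, 35 mm above the bench, in the ring's gap: 33 mm from the lamp axis to lamp -x, 14 mm to lamp -y; axes as the lamp's. From 164 to 240 degrees the ledge and wall are cut away to this floor, 5 mm below the ring, open outward; it runs 8 mm under the ring end. The pick's foot, set down here pointing to lamp +y, slides along lamp +y under the end.
- glass: Amber glass disc of the lamp, 57 mm across, its top 36 mm above the bench. Origin: centre of its underside. It breaks when pressed with more than 20 N.
- ring: Steel split retaining ring, flat, 5 mm thick, 8 mm wide, outer diameter 74 mm, inner 58 mm, 50 g. Origin: on its axis, in the plane of its underside. It covers 300 degrees; the 60 degree gap runs from 180 degrees (the end to be lifted, on ring -x) to 240 degrees, counted from ring +x towards +y. In the lamp its axes nearly agree with the lamp's (turned by at most 4 degrees).
- ring_end (a point): Underside of the ring's end face over the notch, middle of the 8 mm width (33 mm from the ring axis along ring -x). Axes as the ring's; the ring runs on from here to ring +y.
- pick: Hook pick with an orange cross handle, 85 g: bar 90 x 14 x 14 mm along pick x, gripped from above across its 14 mm width (pick y). A 6 mm round steel shank hangs from its middle, at its bottom a flat foot 3 mm thick, 5 mm wide, its tip 9 mm from the shank axis to pick +x. The shank's set length varies: the sole is 86 to 106 mm below the bar centre, not told. Origin: bar centre; z up.
- rest: Wooden rest, fixed: base 110 x 70 mm, 8 mm thick, two posts 46 mm wide, 10 mm thick at rest x = -34 and +34 mm, each with a 20 mm wide notch, floor 113 mm above the bench, prongs up to 122 mm. The pick hangs in it with its bar along rest x in both notches, foot to rest +x, bar centre 120 mm above the rest's origin. Origin: centre of the underside; z up.
- tray: Open blue plastic tray, fixed, 160 x 160 mm outside, 30 mm high, walls 4 mm, floor about 4 mm thick. Origin: centre of its underside.
- jar: Bystander: amber jar with a steel cap, 56 mm across, 70 mm high. Origin: centre of its underside.
- putty_knife: Bystander: putty knife 200 mm long, lying flat, handle to its -x. Origin: centre of its underside.
- sash_pulley: Bystander: brass pulley wheel lying flat, 48 mm across, 18 mm high. Origin: centre of its underside.
- bore (a point): Centre of the bore, 40 mm above the bench, level with the ledge on which the ring lies; axes as the lamp's. The bore wall round the ring is 5 mm high (top 45 mm above the bench), inner radius 38 mm. Inside 29 mm radius is glass, 4 mm below the ledge.
- lip (a point): Inner edge, underside, of a fixed red lip that overhangs the ring's rim by 2.3 mm at -55 to -5 degrees, 1.2 mm above the ring; lip top 49 mm above the bench. With its end up on the catch, the ring is still under this lip at the far side: it comes free when drawn about 6 mm level away from the lip (towards 150 degrees), then up.
- catch_place (a point): Tip of the sprung brass catch at 128 degrees, 48 mm above the bench: a wedge 7 mm wide, top 52 mm, overhanging the ring's rim by 2.3 mm. As the ring's end is lifted (about 5 mm, 7 to 12 N) it is pushed outward, then springs back under the ring, which then stays up, resting on it, its end 7 to 8 mm higher than before (lifting the end 10 to 12 mm is enough).
- stop_pin (a point): Top of a brass pin (5 mm thick, 46 mm above the bench) at 234 degrees in the ring's gap, next to the ring's other end. It keeps the ring from turning more than about 4 degrees when its end is pushed towards lamp +y.
Mind the look-alikes: they are no part of the job. Several things look just like the tray: the one meant starts farthest from the robot's base. Of the things shaped like the ring, the steel one is meant.

How it is judged:
On the way, in this order (a step that is already met when the one before it is completed fails the run):
1. the pick is lifting the ring's end (off its ledge by 1.5 mm or more, with over 1.5 N) (z of ring_end in the frame of lamp above 0.0415 m and contact force between pick and ring above 1.5 N), for 0.02 s.
2. the ring's end has snapped up over the catch (6 mm or more above its ledge) (z of ring_end in the frame of lamp above 0.046 m), for 0.2 s.
3. the ring is clear of the lamp ((z of ring in the frame of lamp above 0.075 m or horizontal distance between ring and lamp above 0.1 m)), for 0.1 s.
At the end, for the whole second after the job is handed in: The ring lies at rest flat (within 7 degrees) on the tray's floor, wholly inside the tray, and the pick hangs at rest and upright (within 8 degrees) in its rest, its bar in both notches, within 15 mm of where it hung (x of ring in the frame of tray between -0.042 and 0.042 m and y of ring in the frame of tray between -0.042 and 0.042 m and z of ring in the frame of tray below 0.01 m and angle between ring's own z axis and vertical below 0.12 rad and linear speed of each of ring, pick below 0.02 m/s and horizontal distance between pick and rest below 0.015 m and z of pick in the frame of rest between 0.115 and 0.126 m and angle between pick's own z axis and vertical below 0.15 rad); the robot touches nothing.
It fails at once if the glass pressed with more than 20 N (contact force between glass and anything else above 20 N).
It fails at once if the pick pressed on the lamp or the ring with more than 40 N (contact force between pick and lamp above 40 N or contact force between pick and ring above 40 N).
It fails at once if the ring dropped or flung (faster than 1.2 m/s) (linear speed of ring above 1.2 m/s).
It fails at once if the jar, the putty knife or the brass pulley moved by more than 30 mm (distance of any of jar, putty_knife, sash_pulley from where it was at the start of the episode above 0.03 m).
It also fails if it takes over 72 s, if anything falls off the work surface, if the arm or the gripper's body presses on something with over 40 N, if the wrist force passes 120 N, or if a joint passes its speed limit or range.

## Working session

There is one attempt and no reset: what is moved stays moved. The work goes in short steps, Python scripts to look and compute and a shell command to move; the robot and the scene stay as the last step left them, time stands still between calls to the robot, and variables do not carry over. Pictures are saved under pics/ and viewed, at most 10 in all, crops included, and the job is handed in when it is done.

```bash
mkdir -p pics; ls; cat > h.py <<'E'
import numpy as np, cv2
from scipy.spatial.transform import Rotation as R
from station import ctrl, viewer
def cam(n):
    i=viewer.camera_info(n); a=np.array(i["attitude"],float)
    M=R.from_quat(a).as_matrix() if a.size==4 else a.reshape(3,3)
    return np.array(i["mtx"]),np.array(i["xyz"]),M,i
def ray(n,px):
    K,p,M,i=cam(n); d=np.linalg.inv(K)@[px[0],px[1],1]
    return p,M@(d*[1,-1,-1])
def onz(n,px,z):
    p,d=ray(n,px); return p+d*(z-p[2])/d[2]
def proj(n,P):
    K,p,M,i=cam(n); c=M.T@(np.array(P)-p); c=c*[1,-1,-1]; q=K@c; return q[:2]/q[2]
def tri(a,b):
    (p,d),(q,e)=ray("top",a),ray("scene",b); d=d/np.linalg.norm(d); e=e/np.linalg.norm(e)
    A=np.stack([d,-e],1); t=np.linalg.lstsq(A,q-p,rcond=None)[0]
    u,v=p+d*t[0],q+e*t[1]; return (u+v)/2,np.linalg.norm(u-v)
def snap(n):
    im=viewer.read_camera(n); return im
def save(n,im): cv2.imwrite("pics/"+n,im[...,::-1])
E
python3 - <<'E'
from h import *
for n in("top","scene"):
    im=snap(n); save(n+"0.png",cv2.resize(im,(800,600),interpolation=cv2.INTER_CUBIC)); np.save(n+"0.npy",im)
    print(n,cam(n)[3])
    for t in "lamp notch glass ring ring_end pick rest tray jar putty_knife sash_pulley bore lip catch_place stop_pin".split():
        print(n,t,[(np.round(x["at"],1).tolist(),round(x["score"],2)) for x in viewer.landmark_of(n,t)])
print(ctrl.sense())
E
```

```text
pics
top {'mtx': array([[376.64560887,   0.        , 254.43959927],
       [  0.        , 376.64560887, 193.57701582],
       [  0.        ,   0.        ,   1.        ]]), 'xyz': array([ 0.34281111, -0.01027802,  1.00194777]), 'attitude': array([-0.06276359,  0.05270256,  0.71212238, -0.69725525])}
top lamp [([249.8, 168.7], 0.66)]
top notch [([259.5, 177.1], 0.78)]
top glass [([252.9, 169.3], 0.67)]
top ring [([240.4, 224.8], 0.78), ([251.2, 167.5], 0.58)]
top ring_end [([257.4, 179.6], 0.66), ([237.1, 240.0], 0.52)]
top pick [([379.2, 179.7], 0.79)]
top rest [([366.0, 188.1], 0.75), ([255.9, 170.1], 0.54)]
top tray [([146.5, 290.4], 0.76), ([162.2, 196.5], 0.58), ([260.8, 177.6], 0.45)]
top jar [([342.5, 117.7], 0.85), ([253.6, 168.1], 0.56)]
top putty_knife [([254.8, 167.6], 0.28)]
top sash_pulley [([279.1, 229.2], 0.65)]
top bore [([254.5, 168.4], 0.89)]
top lip [([253.1, 152.3], 0.7)]
top catch_place [([246.1, 178.2], 0.57)]
top stop_pin [([263.4, 170.8], 0.94)]
scene {'mtx': array([[392.4580179 ,   0.        , 258.87480279],
       [  0.        , 392.4580179 , 191.96232573],
  
[... 1053 characters left out ...]
ions': array([-1.37979732e+00,  4.79880543e-02,  9.92309812e-02,  1.62200064e+00,
       -2.96990124e-05,  1.44303085e+00]), 'dq': array([ 4.98436929e-04,  9.89917779e-04, -2.85370872e-04,  1.23761896e-04,
       -6.27472738e-06, -7.24748413e-04]), 'joint_efforts': array([ 9.58264136e-04, -3.38632464e+01,  3.20144820e+01,  1.21860507e-03,
       -5.95978076e-05, -2.85010245e-06]), 'tcp_pos': array([ 0.16452884, -0.49855551,  0.25033333]), 'tool_rot': array([ 9.87325515e-01,  1.58708309e-01, -1.42317968e-05,  1.97656565e-05]), 'force': array([ 0.01045084, -0.63378837,  0.57996921]), 'torque': array([-0.00794166,  0.00768627,  0.02556481]), 'grip_force': 0.0, 'finger_gap': 0.08525482727661439}
```

View images.

View pics/top0.png

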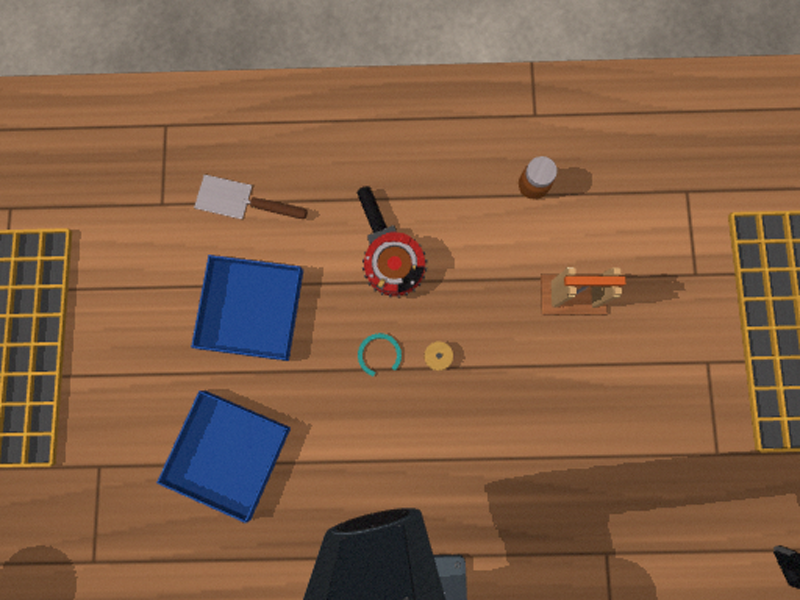

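View pics/scene0.png

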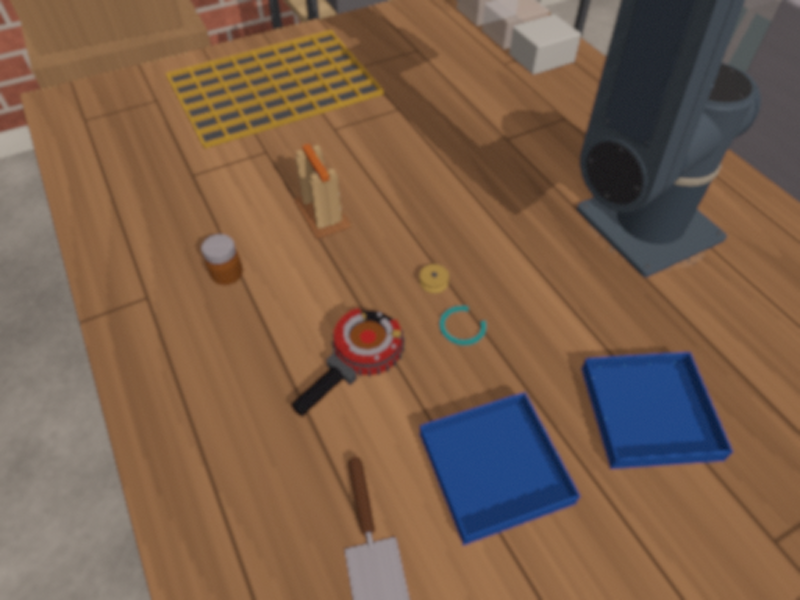

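```bash
python3 - <<'E'
from h import *
a=np.load("top0.npy");b=np.load("scene0.npy")
A=cv2.resize(a[130:260,200:300],(400,520),interpolation=cv2.INTER_CUBIC)
B=cv2.resize(b[165:265,190:290],(400,400),interpolation=cv2.INTER_CUBIC)
o=np.zeros((520,800,3),np.uint8);o[:,:400]=A;o[:400,400:]=B
save("crop1.png",o)
for n,z,t,px in [("top",.12,"pick",(379.2,179.7)),("scene",.12,"pick",(203.6,106.5)),("top",0,"tray",(146.5,290.4)),("scene",0,"tray",(415.4,262.4)),("top",0,"tray2",(162.2,196.5)),("scene",0,"tray2",(320.6,297.9)),("top",.04,"bore",(254.5,168.4)),("scene",.04,"bore",(234.4,213.4)),("top",.035,"notch",(259.5,177.1)),("scene",.035,"notch",(239.2,203.2)),("top",.046,"pin",(263.4,170.8)),("scene",.046,"pin",(232.5,202.5)),("top",.04,"end",(257.4,179.6)),("scene",.04,"end",(243.4,205.2)),("top",.048,"catch",(246.1,178.2)),("scene",.048,"catch",(249.7,215.3)),("top",.046,"lip",(253.1,152.3)),("scene",.046,"lip",(221.5,216.3)),("top",0,"rest",(366,188.1)),("scene",0,"rest",(203.9,138.9)),("top",0,"lamp",(249.8,168.7)),("scene",0,"lamp",(237.2,222.1))]:
    print(t,n,onz(n,px,z).round(4))
E
```

```text
pick top [ 0.5152 -0.2961  0.12  ]
pick scene [ 0.5143 -0.2842  0.12  ]
tray top [0.2596 0.2879 0.    ]
tray scene [0.2566 0.2908 0.    ]
tray2 top [0.5058 0.2519 0.    ]
tray2 scene [0.4927 0.2604 0.    ]
bore top [5.684e-01 4.000e-04 4.000e-02]
bore scene [0.5699 0.0055 0.04  ]
notch top [ 0.5459 -0.0122  0.035 ]
notch scene [ 0.5454 -0.0189  0.035 ]
pin top [ 0.5601 -0.0227  0.046 ]
pin scene [ 0.5618 -0.0208  0.046 ]
end top [ 0.5383 -0.0066  0.04  ]
end scene [ 0.5407 -0.0057  0.04  ]
catch top [0.5411 0.0225 0.048 ]
catch scene [0.5432 0.0317 0.048 ]
lip top [0.6103 0.0031 0.046 ]
lip scene [0.6012 0.0028 0.046 ]
rest top [ 0.5164 -0.298   0.    ]
rest scene [ 0.5234 -0.2916  0.    ]
lamp top [0.5773 0.0137 0.    ]
lamp scene [0.5644 0.0061 0.    ]
```

View pics/crop1.png

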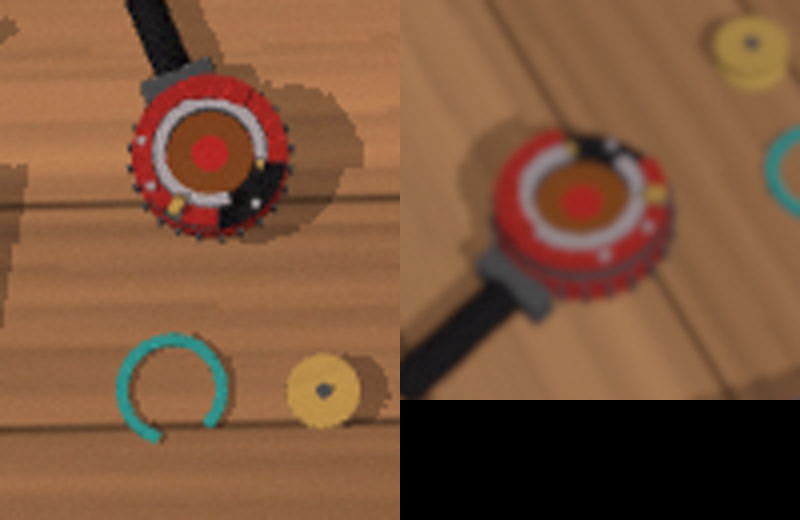

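Look-alikes: trays in the top picture are at (162,196) and (147,290). The one at (162,196) is about 0.56 m from the base and the other about 0.39 m, so (162,196) is the one meant. Rings are at (251,168), steel, in the lamp, and (240,225), teal. The crop shows the steel ring in the lamp is the one meant, with its gap at the dark notch (lower right in the top view) and the catch at crop (176,206). Next I measure angles and find which way the foot points.

```bash
python3 - <<'E'
from h import *
a=np.load("top0.npy");b=np.load("scene0.npy")
def line(n,mask,z):
    ys,xs=np.nonzero(mask); P=np.array([onz(n,(x,y),z)[:2] for x,y in zip(xs,ys)])
    c=P.mean(0);u,s,v=np.linalg.svd(P-c); e=(P-c)@v[0]; return c.round(4),np.degrees(np.arctan2(v[0][1],v[0][0])).round(1),(e.min().round(4),e.max().round(4)),len(P)
def box(im,x0,y0,x1,y1):
    m=np.zeros(im.shape[:2],bool);m[y0:y1,x0:x1]=1;return m
at,bt=a.astype(int),b.astype(int)
print("handle top",line("top",(at.max(2)<55)&box(a,225,115,247,148),.025))
print("handle scene",line("scene",(bt.max(2)<60)&box(b,185,233,222,268),.025))
for n,i,bx in(("top",at,(340,165,410,200)),("scene",bt,(180,80,225,125))):
    m=(i[...,0]>150)&(i[...,1]<105)&(i[...,2]<60)&box(i,*bx); print("bar",n,line(n,m,.127))
for n,i,bx in(("top",at,(225,140,280,200)),("scene",bt,(205,190,265,245))):
    red=((i[...,0]>130)&(i[...,1]<70)&(i[...,2]<70)&box(i,*bx)).astype(np.uint8)
    h=cv2.convexHull(max(cv2.findContours(red,0,1)[0],key=cv2.contourArea)); e=cv2.fitEllipse(h); print("red",n,e,onz(n,e[0],.04))
for n,i,bx in(("top",at,(115,155,200,235)),("scene",bt,(260,245,375,350))):
    m=((i[...,2]>90)&(i[...,0]<60)&box(i,*bx)).astype(np.uint8); r=cv2.minAreaRect(max(cv2.findContours(m,0,1)[0],key=cv2.contourArea))
    print("tray",n,onz(n,r[0],.025).round(4)); 
    if n=="top": 
        bp=cv2.boxPoints(r); print([onz(n,p,.03)[:2].round(4) for p in bp])
A=cv2.resize(a[160:215,335:415],(640,440),interpolation=cv2.INTER_CUBIC)
B=cv2.resize(b[80:155,180:230],(300,450),interpolation=cv2.INTER_CUBIC)
o=np.zeros((450,800,3),np.uint8);o[:440*500//640,:500]=cv2.resize(A,(500,343));o[:,500:]=B
save("crop2.png",o)
E
```

```text
handle top (array([0.6696, 0.0448]), np.float64(-158.7), (np.float64(-0.0423), np.float64(0.0417)), 257)
handle scene (array([0.6686, 0.0498]), np.float64(21.4), (np.float64(-0.0439), np.float64(0.0439)), 381)
bar top (array([ 0.5096, -0.286 ]), np.float64(-77.8), (np.float64(-0.0774), np.float64(0.0555)), 235)
bar scene (array([ 0.5152, -0.2899]), np.float64(87.9), (np.float64(-0.0509), np.float64(0.0489)), 118)
red top ((251.9836883544922, 166.5369873046875), (36.04508590698242, 38.41495132446289), 77.10397338867188) [0.57356315 0.00688666 0.04      ]
red scene ((232.58657836914062, 214.42788696289062), (33.49184799194336, 39.25354766845703), 113.31607055664062) [0.57487966 0.00612132 0.04      ]
tray top [0.5027 0.259  0.025 ]
[array([0.4363, 0.3466]), array([0.5988, 0.3262]), array([0.5687, 0.1669]), array([0.4081, 0.1913])]
tray scene [0.502  0.2634 0.025 ]
```

View pics/crop2.png

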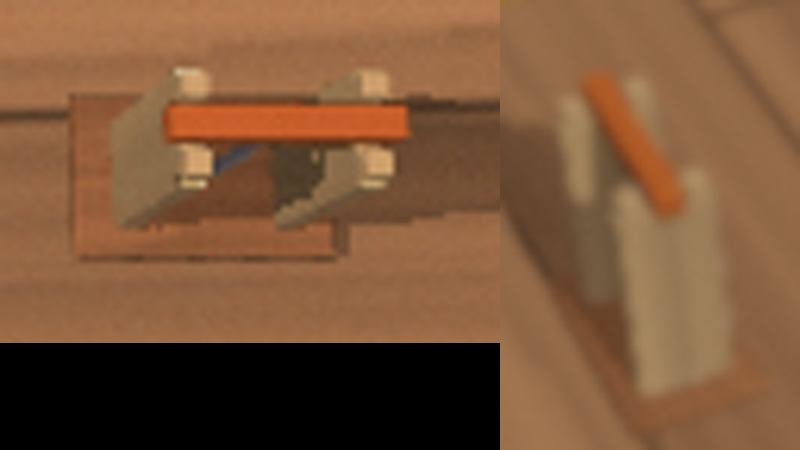

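```bash
cat >> h.py <<'E'
def rect(n,im,bx,z,m=None):
    i=im.astype(int); x0,y0,x1,y1=bx; w=np.zeros(i.shape[:2],bool); w[y0:y1,x0:x1]=1
    if m is None: m=(i[...,0]>150)&(i[...,0]-i[...,1]>85)&(i[...,2]<75)
    m=(m&w).astype(np.uint8)
    c=max(cv2.findContours(m,0,1)[0],key=cv2.contourArea); k=np.zeros_like(m); cv2.drawContours(k,[c],-1,1,-1)
    ys,xs=np.nonzero(k); P=np.array([onz(n,(x,y),z)[:2] for x,y in zip(xs,ys)]); ctr=P.mean(0); v=np.linalg.svd(P-ctr)[2][0]; e=(P-ctr)@v
    return ctr.round(4),round(np.degrees(np.arctan2(v[1],v[0])),1),round(np.ptp(e),4),(np.round([xs.min(),ys.min(),xs.max(),ys.max()],1)),len(P)
def d(pos,yaw,tilt=None):
    "shift in tool axes and turn about tool z to reach world pos with tool-x yaw deg (tool down), from the present pose"
    s=ctrl.sense(); r=R.from_quat(s["tool_rot"]); t=R.from_matrix(np.array([[np.cos(np.radians(yaw)),np.sin(np.radians(yaw)),0],[np.sin(np.radians(yaw)),-np.cos(np.radians(yaw)),0],[0,0,-1]]))
    return (r.inv()*t).as_rotvec().round(4), r.inv().apply(np.array(pos)-s["tcp_pos"]).round(4)
E
python3 - <<'E'
from h import *
a=np.load("top0.npy");b=np.load("scene0.npy")
print(rect("top",a,(350,170,410,190),.127)); print(rect("scene",b,(190,85,218,120),.124))
print(d((.514,-.292,.2),90))
E
```

```text
(array([ 0.5154, -0.297 ]), np.float64(-91.3), np.float64(0.0872), array([362, 177, 399, 181]), 190)Traceback (most recent call last):
  File "<stdin>", line 3, in <module>
  File "h.py", line 26, in rect
    c=max(cv2.findContours(m,0,1)[0],key=cv2.contourArea); k=np.zeros_like(m); cv2.drawContours(k,[c],-1,1,-1)
ValueError: max() iterable argument is empty
```

```bash
python3 - <<'E'
from h import *
print(d((.515,-.294,.2),88.7), d((.515,-.294,.2),18.3))
E
```

```text
(array([ 0.0000e+00,  1.0000e-04, -1.2293e+00]), array([ 0.3969, -0.0844,  0.0503])) (array([ 0.    ,  0.    , -0.0006]), array([ 0.3969, -0.0844,  0.0503]))
```

```bash
python3 -m pendant '[0,0,-1.229,0.397,-0.084,0.05,0, 0,0,-1.229,0.397,-0.084,0.05,0, 0,0,-1.229,0.397,-0.084,0.05,0, 0,0,-1.229,0.397,-0.084,0.05,0, 0,0,-1.229,0.397,-0.084,0.05,0, 0,0,-1.229,0.397,-0.084,0.05,0, 0,0,-1.229,0.397,-0.084,0.05,0, 0,0,-1.229,0.397,-0.084,0.05,0]' 60; python3 -c "
from h import *
print(d((.515,-.294,.2),88.7))"
```

```text
clock: 2.27
tcp_pos: [0.452, -0.3307, 0.2095]
tool_rot: [0.788, 0.615, 0.0, 0.0]
force: [0.3, -0.5, -0.5]
finger_gap: 0.0852
grip_force: 0.0
(array([ 0.0005,  0.0004, -0.2231]), array([0.0509, 0.0521, 0.0095]))
```

```bash
python3 -m pendant '[0,0,-0.223,0.051,0.052,0.01,0, 0,0,-0.223,0.051,0.052,0.01,0, 0,0,-0.223,0.051,0.052,0.01,0, 0,0,-0.223,0.051,0.052,0.01,0, 0,0,-0.223,0.051,0.052,0.01,0, 0,0,-0.223,0.051,0.052,0.01,0, 0,0,-0.223,0.051,0.052,0.01,0, 0,0,-0.223,0.051,0.052,0.01,0]'; python3 -c "
from h import *
print(d((.515,-.294,.12),88.7))
im=snap('top'); s=snap('scene'); A=cv2.resize(im[140:215,330:430],(480,360),interpolation=cv2.INTER_CUBIC); B=cv2.resize(s[60:150,170:250],(320,360),interpolation=cv2.INTER_CUBIC); save('c3.png',np.hstack([A,B]))"
```

```text
clock: 2.93
tcp_pos: [0.5126, -0.2967, 0.2001]
tool_rot: [0.718, 0.696, -0.0, 0.0]
force: [-0.7, 0.4, -0.2]
finger_gap: 0.0854
grip_force: 0.0
(array([ 0.0005,  0.0006, -0.0087]), array([0.0028, 0.0022, 0.0801]))
```

View pics/c3.png

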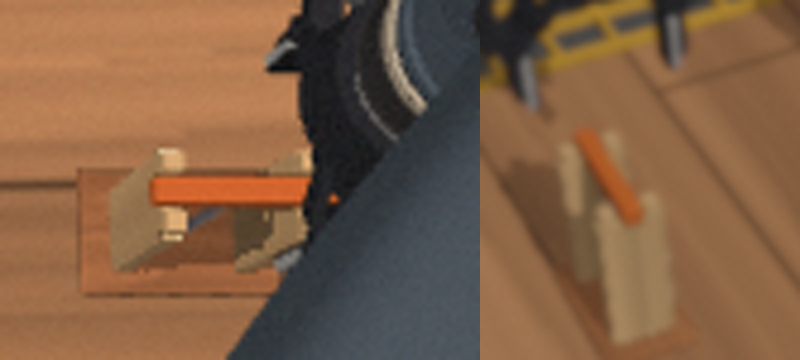

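The fingers straddle the bar in both views: tips near (285,55) and (285,262) on the left, (530,95) and (675,55) on the right. Next I descend and grip.

```bash
python3 -m pendant '[0,0,-0.009,0.003,0.002,0.012,0, 0,0,-0.009,0.003,0.002,0.025,0, 0,0,-0.009,0.003,0.002,0.037,0, 0,0,-0.009,0.003,0.002,0.05,0, 0,0,-0.009,0.003,0.002,0.06,0, 0,0,-0.009,0.003,0.002,0.07,0, 0,0,-0.009,0.003,0.002,0.078,0, 0,0,-0.009,0.003,0.002,0.08,0]' && python3 -m pendant '[0,0,0,0,0,0,0.4, 0,0,0,0,0,0,0.6, 0,0,0,0,0,0,0.75, 0,0,0,0,0,0,0.85, 0,0,0,0,0,0,1, 0,0,0,0,0,0,1, 0,0,0,0,0,0,1, 0,0,0,0,0,0,1]' 60
```

```text
clock: 3.7
tcp_pos: [0.5146, -0.292, 0.1172]
tool_rot: [0.714, 0.7, -0.0, -0.002]
force: [-0.1, 0.2, 0.0]
finger_gap: 0.0852
grip_force: 0.0
clock: 4.37
tcp_pos: [0.516, -0.293, 0.1204]
tool_rot: [0.714, 0.7, 0.0, 0.001]
force: [-0.5, -0.4, 2.2]
finger_gap: 0.013
grip_force: 58.9
```

```bash
python3 -m pendant '[0,0,0,0,0,-0.01,1, 0,0,0,0,0,-0.03,1, 0,0,0,0,0,-0.055,1, 0,0,0,0,0,-0.08,1, 0,0,0,0,0,-0.105,1, 0,0,0,0,0,-0.125,1, 0,0,0,0,0,-0.135,1, 0,0,0,0,0,-0.135,1]'; python3 -c "
from h import *
s=snap('scene'); np.save('s4.npy',s); 
print(proj('scene',(.516,-.293,.255)),[viewer.landmark_of('scene','pick')]); 
c=proj('scene',(.516,-.293,.2)).astype(int); print(c); B=s[max(0,c[1]-60):c[1]+60,c[0]-50:c[0]+50]; save('c4.png',cv2.resize(B,None,fx=5,fy=5,interpolation=cv2.INTER_CUBIC))"
```

```text
clock: 5.03
tcp_pos: [0.5167, -0.2934, 0.2581]
tool_rot: [0.714, 0.7, 0.0, 0.003]
force: [0.0, -0.8, -0.3]
finger_gap: 0.013
grip_force: 58.5
[195.61613383  59.4223627 ] [[{'at': [251.7, 212.9], 'score': 0.74}, {'at': [199.7, 58.4], 'score': 0.53}]]
[198  79]
```

View pics/c4.png

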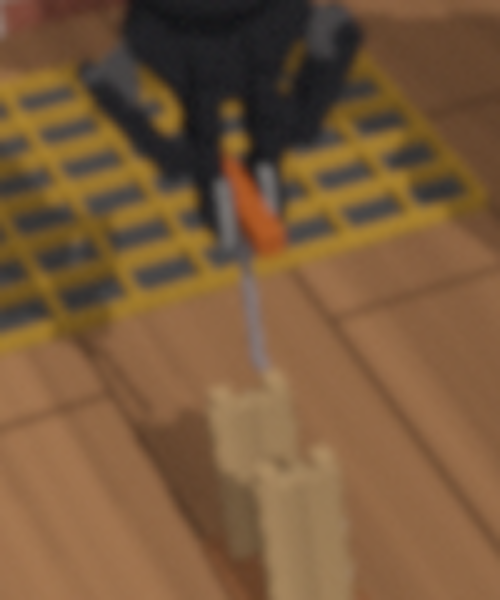

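```bash
python3 - <<'E'
from h import *
for z in(.152,.162,.172):
    for x in (-.009,0,.009): print(z,x,proj("scene",(.5167,-.2934+x,z)).round(1)*1, end=" ")
    print()
s=np.load('s4.npy'); print(s[84:98,194:208].astype(int).sum(2))
print(d((.546,-.025,.20),111.3))
E
```

```text
0.152 -0.009 [198.7  92.9] 0.152 0 [200.   94.9] 0.152 0.009 [201.4  96.9] 
0.162 -0.009 [198.2  89.7] 0.162 0 [199.6  91.7] 0.162 0.009 [201.   93.7] 
0.172 -0.009 [197.8  86.4] 0.172 0 [199.2  88.4] 0.172 0.009 [200.6  90.5] 
[[317 317 324 334 347 354 342 326 317 316 320 321 324 325]
 [315 316 319 327 349 358 349 330 317 315 319 320 321 325]
 [315 314 312 323 345 363 355 334 321 318 316 320 321 323]
 [315 314 310 320 344 361 355 334 322 319 318 318 322 321]
 [317 314 314 324 344 360 353 335 323 321 319 317 317 320]
 [320 318 315 326 344 363 356 339 328 323 319 315 313 318]
 [320 314 315 321 338 360 365 353 337 326 324 319 317 320]
 [315 316 316 318 328 351 367 364 346 334 328 324 319 318]
 [314 315 319 314 320 337 362 370 366 354 338 328 317 317]
 [317 315 314 317 315 328 356 382 388 381 359 338 322 322]
 [317 313 317 314 314 321 346 385 402 399 376 348 331 321]
 [333 318 315 316 315 315 332 369 393 397 384 358 336 325]
 [344 327 325 328 325 323 333 352 378 389 379 359 334 326]
 [360 344 343 354 354 352 355 360 370 380 375 356 340 331]]
(array([-0.0005, -0.0005, -0.3917]), array([0.2682, 0.0251, 0.054 ]))
```

Shank ends near scene (199,90), and the line then bends down-right to about (202,95). So the foot points to world +y, and a turn of about 22 degrees is enough. I move to above the notch.

```bash
python3 -m pendant '[0,0,-0.05,0.02,0.002,0,1, 0,0,-0.1,0.06,0.006,0,1, 0,0,-0.16,0.1,0.01,0.01,1, 0,0,-0.22,0.14,0.013,0.02,1, 0,0,-0.28,0.18,0.017,0.03,1, 0,0,-0.33,0.22,0.02,0.04,1, 0,0,-0.37,0.255,0.024,0.05,1, 0,0,-0.392,0.268,0.025,0.054,1]'&&python3 -m pendant '[0,0,0,0,0,0,1, 0,0,0,0,0,0,1, 0,0,0,0,0,0,1, 0,0,0,0,0,0,1, 0,0,0,0,0,0,1, 0,0,0,0,0,0,1, 0,0,0,0,0,0,1, 0,0,0,0,0,0,1]'; python3 - <<'E'
from h import *
t=snap('top');s=snap('scene'); np.save('t5.npy',t);np.save('s5.npy',s)
p=ctrl.sense()['tcp_pos']; print(p,R.from_quat(ctrl.sense()['tool_rot']).as_matrix().round(3))
for z in (0,.086,.096,.106): print(z,proj('scene',p-[0,0,z]).round(1),proj('top',p-[0,0,z]).round(1))
B=cv2.resize(s[125:245,190:290],(500,600),interpolation=cv2.INTER_CUBIC);A=cv2.resize(t[140:220,220:260+20],(300,400),interpolation=cv2.INTER_CUBIC)
o=np.zeros((600,800,3),np.uint8);o[:,:500]=B;o[:400,500:]=A;save('c5.png',o)
E
```

```text
clock: 5.8
tcp_pos: [0.5437, -0.0203, 0.1961]
tool_rot: [0.562, 0.827, -0.0, -0.004]
force: [0.7, 0.0, -1.6]
finger_gap: 0.0129
grip_force: 58.5
clock: 6.47
tcp_pos: [0.5461, -0.0259, 0.2008]
tool_rot: [0.565, 0.825, 0.0, 0.0]
force: [0.3, -0.6, -0.1]
finger_gap: 0.013
grip_force: 58.5
[ 0.54600186 -0.02555004  0.20067969] [[-0.363  0.932  0.   ]
 [ 0.932  0.363 -0.   ]
 [-0.     0.    -1.   ]]
0 [235.2 153.9] [265.4 161.3]
0.086 [236.6 180.3] [265.  170.1]
0.096 [236.8 183.1] [264.9 171.1]
0.106 [236.9 185.8] [264.9 172. ]
```

View pics/c5.png

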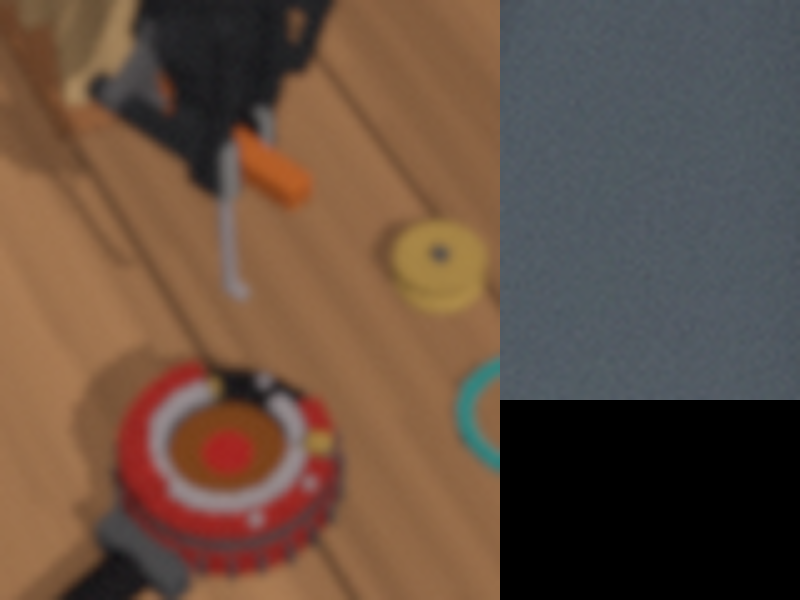

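```bash
cat > fit.py <<'E'
from h import *
from scipy.optimize import minimize
S=8
def render(n,c,yaw,box,z=.045,r0=.029,r1=.037,a0=-120,a1=180):
    x0,y0,x1,y1=box; A=np.radians(np.linspace(a0,a1,60)+yaw)
    P=[(c[0]+r1*np.cos(t),c[1]+r1*np.sin(t),z) for t in A]+[(c[0]+r0*np.cos(t),c[1]+r0*np.sin(t),z) for t in A[::-1]]
    K,p,M,_=cam(n); Q=((np.array(P)-p)@M)*[1,-1,-1]@K.T; q=Q[:,:2]/Q[:,2:]
    q=((q-[x0-.5,y0-.5])*S*16).round().astype(np.int32)
    im=np.zeros(((y1-y0)*S,(x1-x0)*S),np.uint8); cv2.fillPoly(im,[q],255,shift=4)
    return im
def white(im,box):
    x0,y0,x1,y1=box; h=im[y0:y1,x0:x1].astype(float); return np.clip((h.min(2)-50)/110,0,1)
def fit(n,im,box,init):
    w=white(im,box)
    def cost(v):
        m=render(n,v[:2],v[2]*1000,box).astype(np.float32); m=cv2.GaussianBlur(m,(0,0),max(.3,abs(v[3])*100)*S)
        m=cv2.resize(m,w.shape[::-1],interpolation=cv2.INTER_AREA)/255
        return -np.corrcoef(m.ravel(),w.ravel())[0,1]
    best=None
    for dx in(-.004,.003):
        v0=np.array(init)+[dx,dx,0,0]; 
        s=[v0]+[v0+e for e in np.diag([.004,.004,.008,.004])]
        r=minimize(cost,v0,method="Nelder-Mead",options=dict(initial_simplex=s,xatol=5e-5,fatol=1e-5,maxiter=300))
        if best is None or r.fun<best.fun: best=r
    return best.x,best.fun
E
python3 - <<'E'
from fit import *
t=np.load('top0.npy')
for n,im,box in(("top",t,(228,142,278,192)),("scene",np.load('scene0.npy'),(208,188,262,242)),("scene",np.load('s5.npy'),(208,192,262,242))):
    v,f=fit(n,im,box,[.572,.005,.0213,.007]); print(n,v[:2].round(4),"yaw",(v[2]*1000).round(1),v[3],f)
# shank
s=np.load('s5.npy').astype(int)
p=ctrl.sense()['tcp_pos']
for r in range(164,190,2):
    print(r,(s[r,228:246].sum(1)))
for L in(.09,.1): print([proj('scene',p-[0,0,L]+k*np.array([-.363,.932,0])).round(1).tolist() for k in (0,.009)])
print([proj('scene',p-[0,0,.03]).round(2).tolist(), proj('scene',p+np.array([-.363,.932,0])*.045).round(2).tolist()])
E
```

```text
top [0.5705 0.0072] yaw 20.4 0.0008227683052676594 -0.8479760235348435
scene [0.5694 0.0086] yaw 21.6 0.009911815014043125 -0.8622521114566345
scene [0.5693 0.0084] yaw 20.0 0.008203807157316906 -0.8713479533394556
164 [300 292 271 246 225 231 273 314 331 324 314 314 309 294 276 257 239 227]
166 [311 308 302 300 297 304 332 353 346 333 327 323 319 320 311 301 288 277]
168 [316 311 308 305 300 312 343 367 354 329 320 323 322 323 320 318 313 307]
170 [314 314 313 308 305 313 341 364 352 328 317 319 323 321 321 319 318 311]
172 [312 316 314 313 307 312 341 360 352 324 313 315 318 324 323 322 322 321]
174 [301 308 317 315 312 317 340 360 356 328 310 308 312 316 323 325 325 326]
176 [296 304 308 314 320 326 341 358 359 337 310 305 307 310 316 323 324 323]
178 [298 295 301 308 313 320 333 355 363 340 317 302 304 303 309 314 320 325]
180 [310 297 296 300 303 310 325 355 372 360 331 312 302 300 305 308 316 315]
182 [321 308 305 297 296 302 318 349 380 392 384 356 321 305 300 302 305 314]
184 [322 322 312 307 294 299 304 313 336 361 366 347 322 310 304 301 302 302]
186 [315 322 323 318 310 300 294 298 309 316 319 320 316 311 305 303 301 302]
188 [301 314 321 322 321 309 298 294 297 305 313 316 319 315 310 309 304 304]
[[236.7, 181.4], [239.6, 183.4]]
[[236.8, 184.2], [239.8, 186.2]]
[[235.71, 163.58], [251.57, 164.63]]
```

```bash
python3 - <<'E'
from h import *
print(d((.5429,-.0165,.145),111))
E
```

```text
(array([0.0002, 0.0001, 0.005 ]), array([0.0096, 0.0004, 0.0557]))
```

```bash
python3 -m pendant '[0,0,0.005,0.003,0,0.01,1, 0,0,0.005,0.006,0,0.02,1, 0,0,0.005,0.009,0,0.03,1, 0,0,0.005,0.01,0,0.04,1, 0,0,0.005,0.01,0,0.048,1, 0,0,0.005,0.01,0,0.054,1, 0,0,0.005,0.01,0,0.056,1, 0,0,0.005,0.01,0,0.056,1]'; python3 - <<'E'
from h import *
s=snap('scene');np.save('s6.npy',s)
S=ctrl.sense();p=S['tcp_pos'];print(p,S['force'])
c=np.array([.5693,.0085,0]); Rz=R.from_euler('z',21,degrees=True)
for nm,q in(("notch",(-.033,-.014,.035)),("end",(-.033,0,.045)),("pin",(-.0194,-.0267,.046))): print(nm,proj('scene',c+Rz.apply(q)).round(1))
for L in(.086,.0915,.098): print(L,[proj('scene',p-[0,0,L]+k*np.array([-.363,.932,0])).round(1).tolist() for k in (0,.009)])
save('c6.png',cv2.resize(s[150:240,200:280],(640,600*640//640*9//8 if 0 else 600),interpolation=cv2.INTER_CUBIC))
E
```

```text
clock: 7.23
tcp_pos: [0.5417, -0.0159, 0.1435]
tool_rot: [0.566, 0.824, -0.0, -0.001]
force: [-0.1, -0.9, -2.3]
finger_gap: 0.0131
grip_force: 58.5
[ 0.54221146 -0.0159733   0.14431924] [-0.48389882  0.31871178 -0.5875536 ]
notch [240.4 203.7]
end [244.7 204.3]
pin [232.4 201.6]
0.086 [[240.7, 197.7], [243.6, 199.8]]
0.0915 [[240.8, 199.1], [243.6, 201.2]]
0.098 [[240.8, 200.8], [243.7, 202.8]]
```

View pics/c6.png

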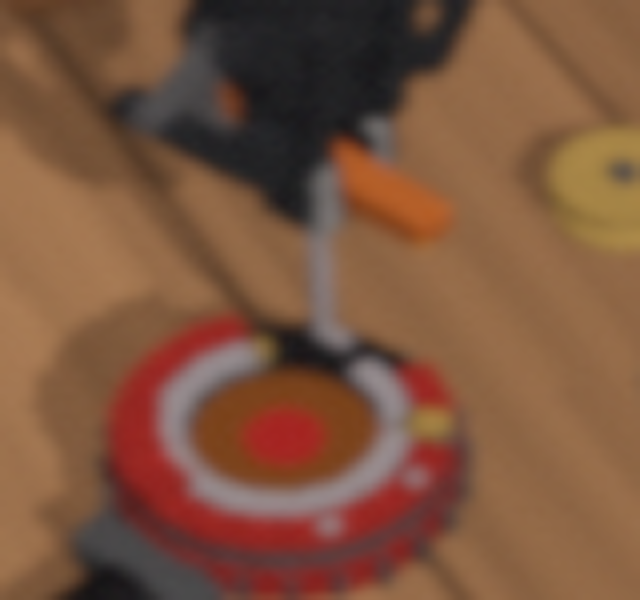

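Shank bottom is at scene (240,200) and the notch is expected at (240.4,203.7), so the line-up is good and the foot points to the ring's end. Next I descend 8 mm, then feel for the floor in small steps.

```bash
python3 -m pendant '[0,0,0,0,0,0.001,1, 0,0,0,0,0,0.002,1, 0,0,0,0,0,0.003,1, 0,0,0,0,0,0.004,1, 0,0,0,0,0,0.005,1, 0,0,0,0,0,0.006,1, 0,0,0,0,0,0.007,1, 0,0,0,0,0,0.0075,1]' 40; python3 -m pendant '[0,0,0,0,0,0.0002,1, 0,0,0,0,0,0.0004,1, 0,0,0,0,0,0.0006,1, 0,0,0,0,0,0.0008,1, 0,0,0,0,0,0.001,1, 0,0,0,0,0,0.0013,1, 0,0,0,0,0,0.0015,1, 0,0,0,0,0,0.0015,1]'
```

```text
clock: 7.95
tcp_pos: [0.5422, -0.0159, 0.1368]
tool_rot: [0.566, 0.824, -0.0, -0.0]
force: [-0.3, 1.0, -0.4]
finger_gap: 0.0127
grip_force: 58.5
clock: 8.62
tcp_pos: [0.5423, -0.0159, 0.1355]
tool_rot: [0.566, 0.824, -0.0, -0.0]
force: [-0.3, -0.6, -0.4]
finger_gap: 0.0126
grip_force: 58.5
```

```bash
python3 -m pendant '[0,0,0,0,0,0.0003,1, 0,0,0,0,0,0.0006,1, 0,0,0,0,0,0.0009,1, 0,0,0,0,0,0.0012,1, 0,0,0,0,0,0.0015,1, 0,0,0,0,0,0.0018,1, 0,0,0,0,0,0.002,1, 0,0,0,0,0,0.002,1]'
```

```text
clock: 9.28
tcp_pos: [0.5423, -0.0159, 0.1335]
tool_rot: [0.566, 0.824, -0.0, -0.0]
force: [-0.3, -0.7, -1.3]
finger_gap: 0.0133
grip_force: 58.5
```

```bash
python3 -m pendant '[0,0,0,0,0,0.0003,1, 0,0,0,0,0,0.0006,1, 0,0,0,0,0,0.0009,1, 0,0,0,0,0,0.0012,1, 0,0,0,0,0,0.0015,1, 0,0,0,0,0,0.0015,1, 0,0,0,0,0,0.0015,1, 0,0,0,0,0,0.0015,1]'
```

```text
clock: 9.95
tcp_pos: [0.5423, -0.0159, 0.1321]
tool_rot: [0.566, 0.824, 0.0, 0.0]
force: [0.4, -0.1, -0.5]
finger_gap: 0.0129
grip_force: 58.5
```

```bash
python3 -m pendant '[0,0,0,0,0,0.0003,1, 0,0,0,0,0,0.0006,1, 0,0,0,0,0,0.0009,1, 0,0,0,0,0,0.0012,1, 0,0,0,0,0,0.0015,1, 0,0,0,0,0,0.0015,1, 0,0,0,0,0,0.0015,1, 0,0,0,0,0,0.0015,1]'
```

```text
clock: 10.62
tcp_pos: [0.5426, -0.016, 0.1313]
tool_rot: [0.566, 0.824, 0.0, 0.001]
force: [-1.0, 0.4, 4.1]
finger_gap: 0.013
grip_force: 59.3
```

```bash
python3 - <<'E'
from h import *
f=[ctrl.sense()['force'][2]]; print(f, ctrl.sense()['tcp_pos'])
s=snap('scene');np.save('s7.npy',s); print(s[196:210,236:250].astype(int).sum(2))
E
```

```text
[np.float64(4.131570033748543)] [ 0.54262245 -0.01599824  0.13130961]
[[310 312 325 357 378 361 331 316 320 320 317 316 313 311]
 [273 281 305 347 370 353 323 311 317 320 319 315 313 313]
 [208 218 263 329 358 342 314 306 310 315 317 318 316 315]
 [135 154 228 318 355 341 320 307 294 292 303 312 315 314]
 [ 89 115 208 310 358 358 346 322 278 250 263 287 302 312]
 [ 81 115 205 310 363 372 362 321 246 185 195 228 265 291]
 [ 80 109 200 297 363 383 365 302 214 159 158 176 204 235]
 [ 84 106 169 261 337 372 357 292 237 229 230 199 166 170]
 [108 116 138 196 271 316 318 288 293 328 332 289 212 170]
 [154 153 149 161 198 220 239 265 333 386 400 369 305 245]
 [190 186 182 177 175 168 182 238 323 392 421 416 379 315]
 [207 210 208 206 195 186 180 211 275 351 408 427 412 363]
 [213 216 212 214 211 205 201 202 230 292 366 414 427 397]
 [218 223 222 220 221 213 210 206 212 246 313 384 420 413]]
```

Floor touched at TCP z 0.1313 with 4 N, so the sole is about 96 mm below the bar. I ease up 1.3 mm and slide under the ring's end.

```bash
python3 -m pendant '[0,0,0,0,0,-0.0013,1, 0,0,0,0.0012,0,-0.0013,1, 0,0,0,0.0025,0,-0.0013,1, 0,0,0,0.0037,0,-0.0013,1, 0,0,0,0.005,0,-0.0013,1, 0,0,0,0.006,0,-0.0013,1, 0,0,0,0.007,0,-0.0013,1, 0,0,0,0.007,0,-0.0013,1]'
```

```text
clock: 11.33
tcp_pos: [0.5394, -0.009, 0.1314]
tool_rot: [0.566, 0.824, -0.0, -0.001]
force: [0.4, 0.5, -1.5]
finger_gap: 0.0128
grip_force: 58.6
```

```bash
python3 -m pendant '[0,0,0,0.0003,0,0,1, 0,0,0,0.0006,0,0,1, 0,0,0,0.0009,0,0,1, 0,0,0,0.0012,0,0,1, 0,0,0,0.0015,0,0,1, 0,0,0,0.0018,0,0,1, 0,0,0,0.002,0,0,1, 0,0,0,0.002,0,0,1]'; python3 - <<'E'
from h import *
s=snap('scene');np.save('s8.npy',s); print(s[198:212,236:252].astype(int).sum(2))
E
```

```text
clock: 12.0
tcp_pos: [0.5391, -0.0075, 0.1319]
tool_rot: [0.566, 0.824, 0.0, -0.0]
force: [0.4, 0.3, -0.1]
finger_gap: 0.0128
grip_force: 58.6
[[208 212 211 220 252 294 347 376 360 331 319 317 314 311 312 308]
 [135 134 139 152 188 266 339 371 354 317 306 309 314 315 309 307]
 [ 85  88  86  85 143 235 327 359 325 271 267 285 301 311 310 308]
 [ 84  77  71  74 120 221 318 347 300 220 199 232 268 290 303 307]
 [ 74  75  69  75 114 214 313 347 295 209 166 177 204 241 268 294]
 [ 84  86  76  85 115 207 302 343 316 270 237 199 169 172 219 263]
 [107 101 102 101 116 188 279 329 352 354 339 291 217 174 188 236]
 [154 150 135 128 127 164 231 302 365 401 403 371 309 242 212 225]
 [192 192 179 175 163 160 189 260 336 396 427 417 379 315 258 230]
 [212 211 208 200 190 183 186 217 279 354 411 432 414 363 298 248]
 [215 215 218 215 213 208 202 202 237 295 370 419 429 395 334 272]
 [218 223 217 221 214 217 212 210 216 248 316 388 420 413 357 294]
 [224 227 219 216 220 221 215 216 215 227 270 351 411 410 372 309]
 [230 229 228 225 220 217 219 222 217 219 254 329 396 410 366 322]]
```

```bash
python3 -m pendant '[0,0,0,0.0004,0,0,1, 0,0,0,0.0008,0,0,1, 0,0,0,0.001,0,-0.0005,1, 0,0,0,0.001,0,-0.0012,1, 0,0,0,0.001,0,-0.002,1, 0,0,0,0.001,0,-0.0028,1, 0,0,0,0.001,0,-0.0036,1, 0,0,0,0.001,0,-0.0044,1]'
```

```text
clock: 12.72
tcp_pos: [0.5387, -0.0067, 0.136]
tool_rot: [0.566, 0.824, -0.0, -0.0]
force: [0.9, -0.8, -3.6]
finger_gap: 0.0127
grip_force: 58.1
```

```bash
python3 -m pendant '[0,0,0,0,0,-0.0005,1, 0,0,0,0,0,-0.001,1, 0,0,0,0,0,-0.0015,1, 0,0,0,0,0,-0.002,1, 0,0,0,0,0,-0.0025,1, 0,0,0,0,0,-0.003,1, 0,0,0,0,0,-0.003,1, 0,0,0,0,0,-0.003,1]'; python3 - <<'E'
from h import *
s=snap('scene');np.save('s9.npy',s); print(s[194:212,236:252].astype(int).sum(2))
E
```

```text
clock: 13.38
tcp_pos: [0.5383, -0.0066, 0.1384]
tool_rot: [0.566, 0.824, -0.0, -0.001]
force: [2.4, -0.0, -10.8]
finger_gap: 0.0129
grip_force: 57.2
[[319 309 301 299 302 316 352 373 360 334 316 310 307 308 303 308]
 [324 316 305 299 299 315 348 373 362 334 318 313 309 309 304 307]
 [309 309 301 293 293 311 342 372 360 337 322 312 312 310 307 305]
 [276 275 273 275 278 297 341 366 358 335 320 314 313 313 308 307]
 [211 213 217 222 237 271 329 362 352 324 319 317 314 309 310 305]
 [136 134 136 145 177 235 316 357 338 309 304 310 317 314 312 309]
 [ 93  89  85  94 130 214 308 348 321 273 264 286 301 311 313 307]
 [ 74  74  70  75 109 209 306 344 308 244 219 239 266 288 303 308]
 [ 77  72  75  75 105 199 294 340 327 284 237 211 215 238 270 290]
 [ 87  82  81  81 104 169 268 337 365 360 323 262 198 183 216 261]
 [108 106 100  92 101 142 220 316 380 402 390 335 259 190 193 234]
 [154 153 140 130 115 117 173 266 352 402 417 393 336 269 227 229]
 [192 189 184 172 164 143 152 201 285 361 411 418 392 339 280 238]
 [213 209 207 203 198 180 164 166 215 297 381 421 418 378 313 253]
 [216 216 215 217 212 209 194 185 190 244 339 405 425 399 339 277]
 [223 219 217 217 217 219 214 197 196 224 300 381 423 416 365 299]
 [225 223 217 220 221 213 221 211 208 218 269 357 416 421 380 321]
 [233 233 227 219 217 216 219 218 215 216 265 340 408 425 392 342]]
```

Lifting at 10.8 N. I continue to about 11 mm.

```bash
python3 -m pendant '[0,0,0,0,0,-0.0005,1, 0,0,0,0,0,-0.001,1, 0,0,0,0,0,-0.0017,1, 0,0,0,0,0,-0.0025,1, 0,0,0,0,0,-0.0033,1, 0,0,0,0,0,-0.004,1, 0,0,0,0,0,-0.0045,1, 0,0,0,0,0,-0.005,1]'
```

```text
clock: 14.1
tcp_pos: [0.5389, -0.0066, 0.1447]
tool_rot: [0.566, 0.824, 0.0, 0.0]
force: [-0.9, 0.8, -1.2]
finger_gap: 0.0129
grip_force: 58.4
```

```bash
python3 -m pendant '[0,0,0,0,0,-0.0005,1, 0,0,0,0,0,-0.001,1, 0,0,0,0,0,-0.0015,1, 0,0,0,0,0,-0.002,1, 0,0,0,0,0,-0.002,1, 0,0,0,0,0,-0.002,1, 0,0,0,0,0,-0.002,1, 0,0,0,0,0,-0.002,1]'; python3 - <<'E'
from h import *
s=snap('scene');np.save('s10.npy',s); print(s[194:212,236:252].astype(int).sum(2))
save('c10.png',cv2.resize(s[170:240,205:275],(600,600),interpolation=cv2.INTER_CUBIC))
E
```

```text
clock: 14.77
tcp_pos: [0.5387, -0.0066, 0.1462]
tool_rot: [0.566, 0.824, -0.0, -0.0]
force: [-0.3, 0.0, -1.8]
finger_gap: 0.0127
grip_force: 58.4
[[321 308 298 297 304 319 350 372 361 333 315 310 310 306 306 306]
 [321 317 301 296 296 315 347 372 361 334 317 312 310 308 305 307]
 [313 307 302 292 293 309 346 370 364 333 323 317 311 311 305 307]
 [275 276 271 271 279 299 338 368 360 332 320 316 314 311 308 305]
 [209 208 209 221 234 273 332 362 350 329 320 320 314 313 309 306]
 [137 133 133 148 177 238 313 357 348 320 312 314 315 315 313 307]
 [ 88  85  81  88 130 217 306 356 351 326 306 298 306 308 311 311]
 [ 79  73  63  64 108 195 290 353 375 359 324 291 285 293 303 308]
 [ 81  74  61  75  89 167 261 346 393 398 369 317 270 253 273 291]
 [ 83  80  78  71  77 121 219 319 384 409 406 362 293 231 225 264]
 [105 104  92  91  75  94 157 256 340 393 412 394 335 254 215 240]
 [148 150 140 130 110  98 110 180 269 349 396 411 377 311 252 231]
 [190 183 180 174 159 129 119 126 191 290 371 412 405 365 300 245]
 [209 209 208 202 190 178 155 146 156 241 339 406 416 391 336 269]
 [215 213 218 214 210 202 192 176 174 212 312 389 421 407 353 282]
 [222 217 217 212 219 213 211 203 198 218 294 378 419 411 358 289]
 [224 223 217 219 215 213 215 214 213 232 300 377 417 407 355 294]
 [235 232 224 222 222 216 220 218 222 252 317 384 418 408 358 311]]
```

View pics/c10.png

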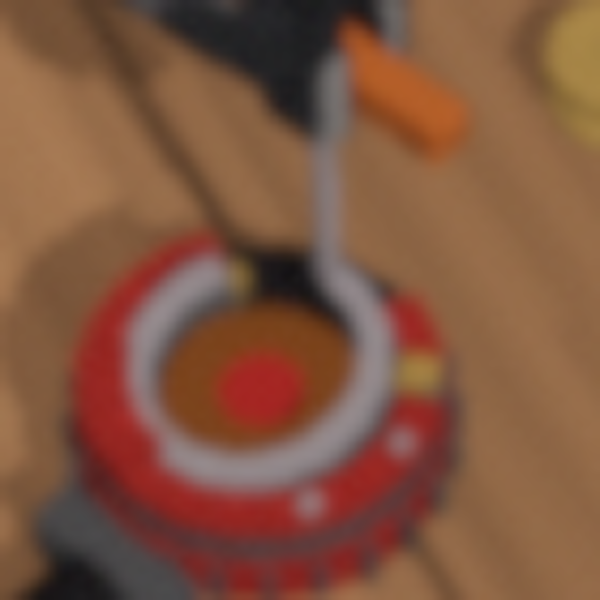

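The ring's end is up at crop (330,270) and the force fell from 10.8 to about 1 N: it has snapped over the catch. I lower the foot free, draw back and go up.

```bash
python3 -m pendant '[0,0,0,0,0,0.001,1, 0,0,0,0,0,0.002,1, 0,0,0,0,0,0.003,1, 0,0,0,0,0,0.004,1, 0,0,0,0,0,0.005,1, 0,0,0,0,0,0.006,1, 0,0,0,0,0,0.007,1, 0,0,0,0,0,0.007,1]'
```

```text
clock: 15.48
tcp_pos: [0.5386, -0.0066, 0.139]
tool_rot: [0.566, 0.824, -0.0, -0.0]
force: [0.8, 0.0, -0.5]
finger_gap: 0.0128
grip_force: 58.5
```

```bash
python3 -m pendant '[0,0,0,-0.002,0,0,1, 0,0,0,-0.004,0,0,1, 0,0,0,-0.006,0,0,1, 0,0,0,-0.009,0,0,1, 0,0,0,-0.012,0,0,1, 0,0,0,-0.014,0,0,1, 0,0,0,-0.014,0,0,1, 0,0,0,-0.014,0,-0.005,1]'&&python3 -m pendant '[0,0,0,0,0,-0.01,1, 0,0,0,0,0,-0.03,1, 0,0,0,0,0,-0.06,1, 0,0,0,0,0,-0.09,1, 0,0,0,0,0,-0.11,1, 0,0,0,0,0,-0.115,1, 0,0,0,0,0,-0.115,1, 0,0,0,0,0,-0.115,1]'; python3 - <<'E'
from fit import *
s=snap('scene');np.save('s11.npy',s)
print(viewer.landmark_of('scene','ring_end'))
print(d((.516,-.2934,.2555),88.7)); S=ctrl.sense(); print(S['tcp_pos'])
print(s[198:212,236:252].astype(int).sum(2))
E
```

```text
clock: 16.15
tcp_pos: [0.543, -0.0198, 0.1432]
tool_rot: [0.566, 0.824, -0.0, -0.001]
force: [-0.7, 0.4, -0.5]
finger_gap: 0.0129
grip_force: 58.5
clock: 16.82
tcp_pos: [0.5437, -0.0196, 0.2589]
tool_rot: [0.566, 0.824, -0.0, -0.0]
force: [0.1, 0.0, -1.3]
finger_gap: 0.0131
grip_force: 58.5
[{'at': [306.6, 206.7], 'score': 0.65}, {'at': [243.2, 202.7], 'score': 0.53}]
(array([-0.0034, -0.0012,  0.3898]), array([-0.246 , -0.1234,  0.0016]))
[ 0.54287484 -0.01947358  0.25713997]
[[209 209 212 221 239 261 283 301 308 311 315 314 311 309 309 303]
 [133 137 140 150 179 231 278 298 292 292 298 308 312 311 310 308]
 [ 93  85  98  95 137 219 289 305 280 264 267 285 299 308 308 303]
 [ 81  74  80  83 117 202 275 295 283 267 254 257 269 289 300 305]
 [ 78  72  77  70  92 158 228 283 322 331 300 258 231 246 264 290]
 [ 86  79  71  75  80 112 182 276 354 383 365 311 243 205 218 261]
 [107 107 100  89  89  91 155 258 341 391 399 368 307 236 208 233]
 [152 151 143 134 114 102 121 193 285 357 398 401 368 308 250 229]
 [188 185 178 171 160 134 123 142 203 297 371 405 401 360 294 247]
 [206 209 202 202 194 174 154 144 152 236 330 395 409 387 334 269]
 [215 217 212 213 209 203 190 178 167 205 300 382 415 406 349 281]
 [216 215 220 213 216 209 207 202 194 205 283 373 417 410 360 293]
 [222 220 221 216 214 217 210 210 204 214 272 366 413 411 365 307]
 [227 223 228 219 214 213 217 210 217 224 277 360 410 410 370 323]]
```

Ring stays up: its end is near scene (244,203), against row 205 at the start. Now I return the pick.

```bash
python3 -m pendant '[0,0,0.04,-0.02,-0.01,0,1, 0,0,0.09,-0.055,-0.028,0,1, 0,0,0.15,-0.09,-0.045,0,1, 0,0,0.21,-0.125,-0.063,0,1, 0,0,0.27,-0.16,-0.08,0,1, 0,0,0.33,-0.195,-0.098,0,1, 0,0,0.37,-0.225,-0.113,0,1, 0,0,0.39,-0.246,-0.123,0.0016,1]'&&python3 -m pendant '[0,0,0,0,0,0,1, 0,0,0,0,0,0,1, 0,0,0,0,0,0,1, 0,0,0,0,0,0,1, 0,0,0,0,0,0,1, 0,0,0,0,0,0,1, 0,0,0,0,0,0,1, 0,0,0,0,0,0,1]'; python3 -c "
from h import *
print(d((.516,-.293,.1205),88.8),ctrl.sense()['tcp_pos'])"
```

```text
clock: 17.58
tcp_pos: [0.5156, -0.2963, 0.2551]
tool_rot: [0.717, 0.697, -0.001, -0.002]
force: [0.5, 0.4, -0.8]
finger_gap: 0.0129
grip_force: 58.5
clock: 18.25
tcp_pos: [0.5174, -0.2928, 0.2579]
tool_rot: [0.715, 0.699, 0.0, 0.0]
force: [-0.1, -0.5, -1.1]
finger_gap: 0.0125
grip_force: 58.5
(array([ 0.0004,  0.0003, -0.001 ]), array([-0.0002, -0.0015,  0.1374])) [ 0.51743969 -0.29284137  0.25792443]
```

```bash
python3 -m pendant '[0,0,0,0,-0.001,0.015,1, 0,0,0,0,-0.001,0.035,1, 0,0,0,0,-0.001,0.055,1, 0,0,0,0,-0.001,0.075,1, 0,0,0,0,-0.001,0.095,1, 0,0,0,0,-0.001,0.11,1, 0,0,0,0,-0.001,0.12,1, 0,0,0,0,-0.001,0.125,1]'&&python3 -m pendant '[0,0,0,0,0,0.002,1, 0,0,0,0,0,0.004,1, 0,0,0,0,0,0.006,1, 0,0,0,0,0,0.008,1, 0,0,0,0,0,0.01,1, 0,0,0,0,0,0.0115,1, 0,0,0,0,0,0.0115,1, 0,0,0,0,0,0.0115,1]'
```

```text
clock: 18.92
tcp_pos: [0.5154, -0.2926, 0.1307]
tool_rot: [0.715, 0.699, -0.0, -0.001]
force: [0.0, 0.2, -1.5]
finger_gap: 0.0128
grip_force: 58.5
clock: 19.58
tcp_pos: [0.5162, -0.2934, 0.1212]
tool_rot: [0.715, 0.699, 0.0, -0.0]
force: [-0.2, -0.4, -1.7]
finger_gap: 0.013
grip_force: 58.5
```

```bash
python3 -m pendant '[0,0,0,0,0,0.0004,1, 0,0,0,0,0,0.0008,1, 0,0,0,0,0,0.0008,0.85, 0,0,0,0,0,0.0008,0.7, 0,0,0,0,0,0.0008,0.5, 0,0,0,0,0,0.0008,0.3, 0,0,0,0,0,0.0008,0.1, 0,0,0,0,0,0.0008,0]'&&python3 -m pendant '[0,0,0,0,0,0,0, 0,0,0,0,0,0,0, 0,0,0,0,0,-0.01,0, 0,0,0,0,0,-0.03,0, 0,0,0,0,0,-0.055,0, 0,0,0,0,0,-0.085,0, 0,0,0,0,0,-0.1,0, 0,0,0,0,0,-0.1,0]'; python3 - <<'E'
from fit import *
s=snap('scene');np.save('s12.npy',s);t=snap('top');np.save('t12.npy',t)
print('pick',viewer.landmark_of('scene','pick'))
c=s[60:150,170:250]; save('c12.png',cv2.resize(np.hstack([c,s[175:265,195:275]]),(800,450),interpolation=cv2.INTER_CUBIC))
# ring fit with tilt-insensitive look
print(ctrl.sense()['tcp_pos'])
E
```

```text
clock: 20.25
tcp_pos: [0.5163, -0.2935, 0.1205]
tool_rot: [0.715, 0.699, 0.0, 0.0]
force: [-1.1, 1.0, 0.6]
finger_gap: 0.0726
grip_force: 0.0
clock: 20.92
tcp_pos: [0.5182, -0.2949, 0.2268]
tool_rot: [0.715, 0.699, 0.001, 0.005]
force: [0.4, -0.2, 1.4]
finger_gap: 0.0855
grip_force: 0.0
pick [{'at': [235.4, 339.7], 'score': 0.67}, {'at': [201.9, 105.5], 'score': 0.6}]
[ 0.51610116 -0.29333125  0.2200341 ]
```

View pics/c12.png

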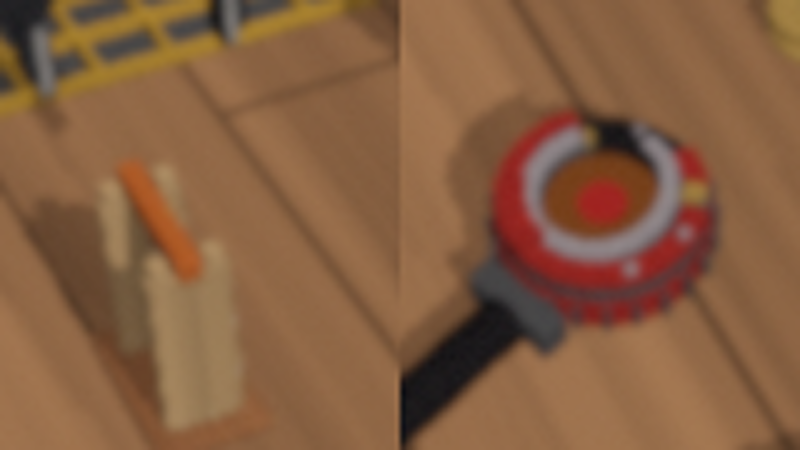

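The pick hangs back in both notches (orange bar at crop (160,220)), and the ring is tilted up at the catch side. Next is the ring: a radial pinch at about 160 degrees.

```bash
python3 -m pendant '[0,0,-0.038,0.04,0,0,0.3, 0,0,-0.038,0.08,0,0,0.5, 0,0,-0.038,0.12,0,0,0.6, 0,0,-0.038,0.16,0,0.02,0.6, 0,0,-0.038,0.2,0,0.04,0.6, 0,0,-0.038,0.24,0,0.06,0.6, 0,0,-0.038,0.28,0,0.08,0.6, 0,0,-0.038,0.3,0.013,0.1,0.6]' 20&&python3 -m pendant '[0,0,0,0,0,0,0.65, 0,0,0,0,0,0,0.65, 0,0,0,0,0,0,0.65, 0,0,0,0,0,0,0.65, 0,0,0,0,0,0,0.65, 0,0,0,0,0,0,0.65, 0,0,0,0,0,0,0.65, 0,0,0,0,0,0,0.65]'; python3 - <<'E'
from fit import *
print(d((.535,.0072,.0665),91),ctrl.sense()['tcp_pos'])
t=snap('top'); s=snap('scene'); np.save('s13.npy',s)
# ring fit in the scene with plane raised and tilted towards 128 deg
import fit
def render2(n,c,yaw,box,h=.0093):
    x0,y0,x1,y1=box; A=np.radians(np.linspace(-120,180,60)); P=[]
    for r,AA in((.037,A),(.029,A[::-1])):
        for a in AA:
            z=.045+h*.5*(1+r/.037*np.cos(a-np.radians(128))); b=a+np.radians(yaw); P.append((c[0]+r*np.cos(b),c[1]+r*np.sin(b),z))
    K,p,M,_=cam(n); Q=((np.array(P)-p)@M)*[1,-1,-1]@K.T; q=Q[:,:2]/Q[:,2:]
    q=((q-[x0-.5,y0-.5])*S*16).round().astype(np.int32); im=np.zeros(((y1-y0)*S,(x1-x0)*S),np.uint8); cv2.fillPoly(im,[q],255,shift=4); return im
fit.render=render2
v,f=fit.fit("scene",np.load('s12.npy'),(208,188,262,242),[.571,.007,.021,.008]); print(v,f)
fit.render=lambda n,c,y,b: render2(n,c,y,b,.0075); print(fit.fit("scene",np.load('s12.npy'),(208,188,262,242),[.571,.007,.021,.008]))
E
```

```text
clock: 21.73
tcp_pos: [0.5335, 0.0086, 0.1191]
tool_rot: [0.701, 0.713, -0.001, -0.001]
force: [1.4, -0.5, -0.5]
finger_gap: 0.0341
grip_force: 0.0
clock: 22.4
tcp_pos: [0.5363, 0.0051, 0.1213]
tool_rot: [0.702, 0.712, 0.0, 0.0]
force: [-0.4, -0.9, -0.3]
finger_gap: 0.0298
grip_force: 0.0
(array([ 0.0011,  0.0002, -0.0037]), array([ 0.0021, -0.0013,  0.0548])) [0.53628688 0.00513698 0.12127299]
[0.57045724 0.00916932 0.0229552  0.00932549] -0.851795548132806
(array([0.57004715, 0.00866508, 0.02269368, 0.01052102]), np.float64(-0.8545348313740337))
```

```bash
python3 -m pendant '[0,0,-0.003,0.002,-0.001,0.008,0.65, 0,0,-0.003,0.002,-0.001,0.016,0.65, 0,0,-0.003,0.002,-0.001,0.024,0.65, 0,0,-0.003,0.002,-0.001,0.032,0.65, 0,0,-0.003,0.002,-0.001,0.038,0.65, 0,0,-0.003,0.002,-0.001,0.043,0.65, 0,0,-0.003,0.002,-0.001,0.045,0.65, 0,0,-0.003,0.002,-0.001,0.045,0.65]'&&python3 -m pendant '[0,0,0,0,0,0.001,0.65, 0,0,0,0,0,0.002,0.65, 0,0,0,0,0,0.003,0.65, 0,0,0,0,0,0.004,0.65, 0,0,0,0,0,0.005,0.65, 0,0,0,0,0,0.006,0.65, 0,0,0,0,0,0.007,0.65, 0,0,0,0,0,0.008,0.65]'; python3 -m pendant '[0,0,0,0,0,0.001,0.65, 0,0,0,0,0,0.0015,0.65, 0,0,0,0,0,0.0015,0.68, 0,0,0,0,0,0.0015,0.71, 0,0,0,0,0,0.0015,0.74, 0,0,0,0,0,0.0015,0.77, 0,0,0,0,0,0.0015,0.8, 0,0,0,0,0,0.0015,0.8]'
```

```text
clock: 23.17
tcp_pos: [0.5344, 0.0079, 0.0747]
tool_rot: [0.701, 0.713, -0.0, -0.001]
force: [-0.2, 0.4, 0.4]
finger_gap: 0.0296
grip_force: 0.0
clock: 23.83
tcp_pos: [0.5349, 0.0079, 0.0675]
tool_rot: [0.701, 0.713, 0.0, -0.0]
force: [-0.4, 0.9, -0.2]
finger_gap: 0.03
grip_force: 0.0
clock: 24.5
tcp_pos: [0.5356, 0.0077, 0.0666]
tool_rot: [0.701, 0.713, 0.0, 0.001]
force: [0.9, 1.0, 0.0]
finger_gap: 0.017
grip_force: 0.6
```

```bash
python3 -m pendant '[0,0,0,0,0,0,0.84, 0,0,0,0,0,0,0.88, 0,0,0,0,0,0,0.92, 0,0,0,0,0,0,1, 0,0,0,0,0,0,1, 0,0,0,0,0,0,1, 0,0,0,0,0,0,1, 0,0,0,0,0,0,1]' 25; python3 - <<'E'
from h import *
s=snap('scene');np.save('s14.npy',s); S=ctrl.sense(); print(S['force'],S['torque'],S['tcp_pos'])
E
```

```text
clock: 25.17
tcp_pos: [0.5358, 0.0077, 0.0674]
tool_rot: [0.701, 0.713, 0.001, 0.001]
force: [1.9, -1.4, 4.9]
finger_gap: 0.0078
grip_force: 24.8
[ 1.82863899 -2.66976986  5.46491079] [-0.24073119 -0.40467463 -0.08588613] [0.53577891 0.00771093 0.06732318]
```

Band gripped (gap 7.8 mm at 25 N). I draw it level towards 150 degrees.

```bash
python3 -m pendant '[0,0,0,0.0001,-0.001,0,1, 0,0,0,0.0003,-0.002,0,1, 0,0,0,0.0005,-0.003,0,1, 0,0,0,0.0006,-0.004,0,1, 0,0,0,0.0008,-0.005,0,1, 0,0,0,0.001,-0.006,0,1, 0,0,0,0.001,-0.007,0,1, 0,0,0,0.001,-0.007,0,1]'; python3 - <<'E'
from h import *
s=snap('scene');np.save('s15.npy',s); S=ctrl.sense(); print(S['force'],S['torque'],S['tcp_pos'])
for n in('s12','s14','s15'):
    i=np.load(n+'.npy').astype(int)[188:242,208:262]; m=(i.min(2)>100); ys,xs=np.nonzero(m); print(n,m.sum(),xs.mean()+208,ys.mean()+188,ys.max()+188)
E
```

```text
clock: 25.88
tcp_pos: [0.5326, 0.0074, 0.0679]
tool_rot: [0.701, 0.713, 0.003, 0.005]
force: [10.0, -3.2, 0.6]
finger_gap: 0.0074
grip_force: 25.2
[10.11016686 -4.93209129  1.5917575 ] [-0.73805481 -2.24233911  0.17330261] [0.53255766 0.00741508 0.06792396]
s12 235 235.51063829787233 215.08510638297872 228
s14 283 236.84452296819788 215.0600706713781 229
s15 288 238.05902777777777 214.63194444444446 229
```

Drawing meets 10 N after about 3 mm. The ring's other end at 240 degrees is probably bearing on the stop pin at 234. I ease back, turn the ring about 10 degrees the other way round its own axis, away from the pin, and then draw.

```bash
python3 -m pendant '[0,0,0,0,0.0015,0,1, 0,0,-0.01,-0.0003,0.003,0,1, 0,0,-0.04,-0.0014,0.0032,0,1, 0,0,-0.075,-0.0026,0.0033,0,1, 0,0,-0.11,-0.0038,0.0034,0,1, 0,0,-0.145,-0.005,0.0036,0,1, 0,0,-0.175,-0.006,0.0037,0,1, 0,0,-0.175,-0.006,0.0037,0,1]'; python3 - <<'E'
from h import *
s=snap('scene');np.save('s16.npy',s); S=ctrl.sense(); print(S['force'],S['torque'],S['tcp_pos'])
E
```

```text
clock: 26.6
tcp_pos: [0.5318, 0.0031, 0.0669]
tool_rot: [0.635, 0.772, 0.001, -0.0]
force: [1.1, -1.5, 5.8]
finger_gap: 0.0075
grip_force: 25.6
[ 1.56669023 -0.84453123  5.99770364] [-0.07097686 -0.32929839 -0.08503557] [0.531756   0.00312618 0.06688382]
```

```bash
python3 -m pendant '[0,0,0,0.0003,-0.0009,-0.0005,1, 0,0,0,0.0007,-0.0018,-0.0008,1, 0,0,0,0.001,-0.0028,-0.001,1, 0,0,0,0.0014,-0.0038,-0.001,1, 0,0,0,0.0017,-0.0047,-0.001,1, 0,0,0,0.002,-0.0056,-0.001,1, 0,0,0,0.0024,-0.0066,-0.001,1, 0,0,0,0.0024,-0.0066,-0.001,1]'; python3 - <<'E'
from h import *
s=snap('scene');np.save('s17.npy',s); S=ctrl.sense(); print(S['force'],S['torque'],S['tcp_pos'])
E
```

```text
clock: 27.32
tcp_pos: [0.5238, 0.005, 0.0667]
tool_rot: [0.635, 0.772, 0.0, -0.002]
force: [-0.3, 2.4, 4.0]
finger_gap: 0.0076
grip_force: 25.8
[0.16230624 2.47995002 4.65287384] [0.66538183 0.11390729 0.07096946] [0.52323047 0.00512114 0.06652401]
```

```bash
python3 -m pendant '[0,0,0,0,0,-0.001,1, 0,0,0,0,0,-0.002,1, 0,0,0,0,0,-0.003,1, 0,0,0,0,0,-0.004,1, 0,0,0,0,0,-0.006,1, 0,0,0,0,0,-0.008,1, 0,0,0,0,0,-0.01,1, 0,0,0,0,0,-0.01,1]'; python3 - <<'E'
from h import *
s=snap('scene');np.save('s18.npy',s); S=ctrl.sense(); print(S['force'],S['torque'],S['tcp_pos'])
for n in('s14','s16','s17','s18'):
    i=np.load(n+'.npy').astype(int)[180:242,208:262]; m=(i.min(2)>100); ys,xs=np.nonzero(m); print(n,m.sum(),xs.mean()+208,ys.mean()+180)
E
```

```text
clock: 28.03
tcp_pos: [0.5257, 0.003, 0.0782]
tool_rot: [0.636, 0.772, -0.0, 0.001]
force: [0.3, -0.1, -0.2]
finger_gap: 0.0077
grip_force: 25.4
[ 0.83282941  0.04155252 -0.47915498] [-0.00101247  0.00812958  0.02635326] [0.52562381 0.0030726  0.07801499]
s14 283 236.84452296819788 215.0600706713781
s16 267 238.1947565543071 215.50936329588015
s17 270 242.56296296296296 214.33333333333334
s18 269 240.55762081784388 211.62081784386618
```

The ring is free of the lamp with no load. I lift on and carry it to the tray.

```bash
python3 -m pendant '[0,0,0,0,0,-0.008,1, 0,0,0,0,0,-0.02,1, 0,0,0,0,0,-0.035,1, 0,0,0,0,0,-0.05,1, 0,0,0,0,0,-0.062,1, 0,0,0,0,0,-0.07,1, 0,0,0,0,0,-0.07,1, 0,0,0,0,0,-0.07,1]'; python3 -m pendant '[0,0,0,0.015,0,0,1, 0,0,0,0.045,-0.002,0,1, 0,0,0,0.08,-0.003,0,1, 0,0,0,0.115,-0.004,0,1, 0,0,0,0.15,-0.005,0,1, 0,0,0,0.185,-0.006,0,1, 0,0,0,0.22,-0.007,0,1, 0,0,0,0.25,-0.008,0,1]';  python3 -m pendant '[0,0,0,0.004,0,0,1, 0,0,0,0.006,0,0,1, 0,0,0,0.006,0,0,1, 0,0,0,0.006,0,0,1, 0,0,0,0.006,0,0,1, 0,0,0,0.006,0,0,1, 0,0,0,0.006,0,0,1, 0,0,0,0.006,0,0,1]'; python3 - <<'E'
from h import *
s=snap('scene');np.save('s19.npy',s); t=snap('top');np.save('t19.npy',t);S=ctrl.sense();p=S['tcp_pos']; print(S['force'],p,S['finger_gap'])
for n in('scene','top'): print(n,[(np.round(x['at'],1),round(x['score'],2)) for x in viewer.landmark_of(n,'ring')],proj(n,p+[.033,.006,-.017]).round(1), [(np.round(x['at'],1),round(x['score'],2)) for x in viewer.landmark_of(n,'tray')])
i=s.astype(int); c=proj('scene',p+[.033,.006,-.017]).astype(int); sub=i[c[1]-30:c[1]+31:3,c[0]-36:c[0]+37:3]; print(c); print(np.where(sub.min(2)>95,sub.min(2),0))
E
```

```text
clock: 28.75
tcp_pos: [0.5253, 0.0038, 0.1479]
tool_rot: [0.636, 0.772, 0.0, 0.001]
force: [-0.1, -0.1, -0.5]
finger_gap: 0.0071
grip_force: 25.4
clock: 29.42
tcp_pos: [0.4673, 0.2495, 0.1457]
tool_rot: [0.635, 0.772, -0.001, -0.001]
force: [-0.3, -0.4, -0.9]
finger_gap: 0.0079
grip_force: 25.4
clock: 30.08
tcp_pos: [0.4681, 0.2529, 0.1472]
tool_rot: [0.636, 0.772, 0.0, 0.0]
force: [0.6, -0.5, -0.2]
finger_gap: 0.0074
grip_force: 25.4
[-1.06407289  0.49840081 -0.48948743] [0.4680054  0.25326765 0.14718341] 0.007188964239161413
scene [(array([325.7, 271.6]), 0.64), (array([295.4, 208.1]), 0.58)] [326.  271.6] [(array([415.6, 264.7]), 0.91), (array([318.1, 298.3]), 0.58)]
top [(array([242., 225.]), 0.44), (array([142. , 190.7]), 0.42)] [144.8 190. ] [(array([164. , 198.8]), 0.94), (array([146.2, 289.3]), 0.94), (array([252.1, 169.5]), 0.21)]
[325 271]
[[  0   0   0   0   0   0   0   0   0   0   0   0   0   0   0   0   0   0
    0   0   0   0   0   0   0]
 [  0   0   0   0   0   0   0   0   0   0   0   0   0   0   0   0   0   0
    0   0   0   0   0   0   0]
 [  0   0   0   0   0   0   
[... 1267 characters left out ...]
36 138   0   0   0   0   0   0   0 139
  137   0   0   0   0   0   0]
 [  0   0   0   0   0   0   0   0   0 134 140 129 113 100 116 136 143 138
    0   0   0   0   0   0   0]
 [  0   0   0   0   0   0   0   0   0   0 115 134 140 142 142 136 127   0
    0   0   0   0   0   0   0]
 [  0   0   0   0   0   0   0   0   0   0   0   0   0   0   0   0   0   0
    0   0   0   0   0   0   0]
 [  0   0   0   0   0   0   0   0   0   0   0   0   0   0   0   0   0   0
    0   0   0   0   0   0   0]
 [  0   0   0   0   0   0   0   0   0   0   0   0   0   0   0   0   0   0
    0   0   0   0   0   0   0]
 [  0   0   0   0   0   0   0   0   0   0   0   0   0   0   0   0   0   0
    0   0   0   0   0   0   0]]
```

The ring is held level: the network finds its centre at scene (325.7,271.6), and (326.0,271.6) was predicted. I lower it into the tray.

```bash
python3 -m pendant '[0,0,0,0,0,0.012,1, 0,0,0,0,0,0.03,1, 0,0,0,0,0,0.05,1, 0,0,0,0,0,0.07,1, 0,0,0,0,0,0.088,1, 0,0,0,0,0,0.102,1, 0,0,0,0,0,0.11,1, 0,0,0,0,0,0.113,1]'&&python3 -m pendant '[0,0,0,0,0,0.0008,1, 0,0,0,0,0,0.0016,1, 0,0,0,0,0,0.0024,1, 0,0,0,0,0,0.0032,1, 0,0,0,0,0,0.004,1, 0,0,0,0,0,0.0045,1, 0,0,0,0,0,0.005,1, 0,0,0,0,0,0.005,1]'
```

```text
clock: 31.05
tcp_pos: [0.466, 0.253, 0.0315]
tool_rot: [0.636, 0.772, -0.002, -0.001]
force: [0.6, -0.0, -0.0]
finger_gap: 0.0075
grip_force: 25.4
clock: 31.72
tcp_pos: [0.4682, 0.2538, 0.0294]
tool_rot: [0.636, 0.772, 0.0, 0.0]
force: [0.3, 0.9, 0.5]
finger_gap: 0.0076
grip_force: 25.4
```

```bash
python3 -m pendant '[0,0,0,0,0,0.0004,1, 0,0,0,0,0,0.0008,1, 0,0,0,0,0,0.0012,1, 0,0,0,0,0,0.0016,1, 0,0,0,0,0,0.002,1, 0,0,0,0,0,0.0024,1, 0,0,0,0,0,0.0028,1, 0,0,0,0,0,0.003,1]'
```

```text
clock: 32.38
tcp_pos: [0.4678, 0.2538, 0.0262]
tool_rot: [0.636, 0.772, 0.0, -0.0]
force: [-1.3, 1.6, 1.2]
finger_gap: 0.0076
grip_force: 25.7
```

```bash
python3 -m pendant '[0,0,0,0,0,0.0004,1, 0,0,0,0,0,0.0008,1, 0,0,0,0,0,0.0012,1, 0,0,0,0,0,0.0015,1, 0,0,0,0,0,0.0018,1, 0,0,0,0,0,0.002,1, 0,0,0,0,0,0.002,1, 0,0,0,0,0,0.002,1]'
```

```text
clock: 33.05
tcp_pos: [0.4678, 0.2537, 0.0242]
tool_rot: [0.636, 0.772, 0.0, -0.0]
force: [0.0, 1.0, 2.7]
finger_gap: 0.0078
grip_force: 26.0
```

```bash
python3 -m pendant '[0,0,0,0,0,0.0004,0.95, 0,0,0,0,0,0.0004,0.9, 0,0,0,0,0,0.0004,0.87, 0,0,0,0,0,0,0.84, 0,0,0,0,0,0,0.8, 0,0,0,0,0,0,0.75, 0,0,0,0,0,0,0.72, 0,0,0,0,0,0,0.72]'&&python3 -m pendant '[0,0,0,0,0,-0.002,0.72, 0,0,0,0,0,-0.006,0.72, 0,0,0,0,0,-0.015,0.72, 0,0,0,0,0,-0.035,0.72, 0,0,0,0,0,-0.065,0.72, 0,0,0,0,0,-0.1,0.72, 0,0,0,0,0,-0.14,0.72, 0,0,0,0,0,-0.18,0.72]'&&python3 -m pendant '[0,0,0,-0.03,0,0,0.72, 0,0,0,-0.07,0,0,0.72, 0,0,0,-0.11,0,0,0.72, 0,0,0,-0.15,0,0,0.72, 0,0,0,-0.19,0,0,0.72, 0,0,0,-0.22,0,0,0.72, 0,0,0,-0.23,0,0,0.72, 0,0,0,-0.23,0,0,0.72]'; python3 - <<'E'
from fit import *
import fit
s=snap('scene');t=snap('top');np.save('s20.npy',s);np.save('t20.npy',t)
for n in('scene','top'):
    for w in('ring','tray','pick','jar','putty_knife','sash_pulley'): print(n,w,[(np.round(x['at'],1).tolist(),round(x['score'],2)) for x in viewer.landmark_of(n,w)])
r0=fit.render
fit.render=lambda n,c,y,b: r0(n,c,y,b,z=.009)
for n,im in(('scene',s),('top',t)):
    c=proj(n,(.501,.259,.009)).astype(int)
    for y in (.03,.05): print(n,fit.fit(n,im,(c[0]-28,c[1]-28,c[0]+28,c[1]+28),[.501,.259,y,.007]))
bl=lambda i:(i[...,2]>90)&(i[...,0]<60)
print(rect('top',t,(115,155,200,235),.004,bl(t.astype(int))))
print(rect('top',t,(345,165,410,195),.127),rect('top',np.load('top0.npy'),(345,165,410,195),.127))
E
```

```text
clock: 33.72
tcp_pos: [0.4677, 0.2535, 0.0239]
tool_rot: [0.636, 0.772, -0.0, -0.0]
force: [1.1, -0.3, -0.6]
finger_gap: 0.0238
grip_force: 0.0
clock: 34.38
tcp_pos: [0.4673, 0.2534, 0.2064]
tool_rot: [0.636, 0.772, -0.0, -0.0]
force: [1.2, 0.7, -0.6]
finger_gap: 0.0231
grip_force: 0.0
clock: 35.05
tcp_pos: [0.5125, 0.0256, 0.205]
tool_rot: [0.637, 0.771, 0.0, 0.001]
force: [-0.1, 0.4, 0.3]
finger_gap: 0.0239
grip_force: 0.0
scene ring [([315.9, 297.0], 0.77), ([297.4, 209.1], 0.61), ([236.9, 339.6], 0.25)]
scene tray [([412.5, 263.9], 0.88), ([316.1, 299.1], 0.83)]
scene pick [([204.8, 106.3], 0.62), ([236.5, 215.8], 0.3)]
scene jar [([145.2, 173.8], 0.76), ([323.2, 286.3], 0.47)]
scene putty_knife [([237.9, 342.4], 0.92), ([239.7, 203.3], 0.41)]
scene sash_pulley [([276.8, 179.7], 0.76)]
top ring [([157.4, 199.8], 0.61)]
top tray [([144.8, 291.4], 0.89)]
top pick [([380.0, 179.5], 0.65)]
top jar [([338.1, 117.2], 0.57)]
top putty_knife [([161.1, 129.0], 0.78)]
top sash_pulley [([281.1, 230.0], 0.83), ([157.2, 198.7], 0.54)]
scene (array([0.49868664, 0.26145038, 0.03664954, 0.01310929]), np.float64(-0.9912300927813545))
scene (array([0.49869674, 0.26144874, 0.03667213, 0.01313751]), np.float64(-0.9912374577266814))
top (array([0.4993158 , 0.26047729, 0.04071159, 0.00122323]), np.float64(-0.8198023823741866))
top (array([0.49933322, 0.26041295, 0.0416087 , 0.00144769]), np.float64(-0.8201084485587103))
(array([0.5136, 0.2915]), np.float64(165.5), np.float64(0.1723), array([123, 164, 175, 227]), 1714)
(array([ 0.5124, -0.2852]), np.float64(-90.3), np.float64(0.0372), array([367, 178, 383, 181]), 23) (array([ 0.5154, -0.297 ]), np.float64(-91.3), np.float64(0.0872), array([362, 177, 399, 181]), 190)
```

```bash
python3 -c "
from station import ctrl
print(ctrl.sign_off())"
```

```text
the job is handed in; nothing more can be done
None
```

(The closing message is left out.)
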